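Release the brake of a magnifier stage and slide it to the red stop

TASK

Bring the magnifier over the sample that the red stop marks: press down the orange pad in the middle of the blue stage to free its brake, and with the pad kept down push the stage gently and without forcing along its rail until it rests against the red stop. Then let the pad come up so that the brake holds again. Work with the fingertips only: nothing is to be picked up or carried, and leave the sample tubs, the jar and the brush where they stand.

Things in the scene. Friction and masses are not known exactly. Their poses are not given: they have to be found in the camera images.
- rail: fixed aluminium guide rail on the bench, 80 x 460 mm, base 16 mm high with low steel guides to 27 mm; origin at the centre of its underside; the stage slides along its y axis; its x axis points to the side where the magnifier overhangs; z up
- carriage (a joint): position of the blue stage along the rail's y axis, m, 0 at the middle of the rail, positive towards the rail's +y. Its brake holds it against a push of up to about 10 N; with the pad down by 2 mm or more it slides with about 1 to 2 N. The stage cannot leave the rail
- carriage_mid (a point): centre of the blue stage, on top of its base plate (40 mm above the bench). The stage is 84 mm (rail x) by 110 mm (rail y); at each end stands a blue ridge across it, 14 mm thick, its top 66 mm above the bench; 82 mm lie free between the ridges, with the orange pad in the middle. On its +x side a steel arm carries a round magnifier, 88 mm across, centred 135 mm from here, top 66 mm above the bench
- pad_top (a point): centre of the top of the orange brake pad, 56 x 60 mm (rail x, rail y), 56 mm above the bench when up; moves with the pad and the stage
- brake_pad (a joint): how far the pad is pressed down, m: 0 up (brake holds), 0.008 fully down; a spring resists with about 7 N at the start and 12 N at the bottom and returns it. The brake is free from about 1 mm; to be safe keep it 4 to 7 mm down while sliding
- red_stop: the marked stop: a red block clamped across the rail, 90 mm (rail x) by 20 mm (rail y), top 56 mm above the bench with a dark steel screw head 10 mm high on it; same axes as the rail; origin under its centre at bench height. It may stand on either side of the stage. The stage touches it when the centres are 65 mm apart along the rail
- grey_stop: the other stop, the same block in grey, on the other side of the stage: not the goal
- tub_left_mid (a point): centre of a loose white open sample tub with a few large brown seeds, 110 x 130 x 45 mm, beside the rail on its +x side, towards the rail's +y end: leave alone
- tub_right_mid (a point): centre of the same kind of tub towards the rail's -y end: leave alone
- jar_mid (a point): centre of a small loose sample jar with a red cap, 48 mm across, 62 mm high: leave alone
- brush_mid (a point): centre of the handle of a small loose green brush lying flat, about 150 mm long and 12 mm high: leave alone

How it is judged:
On the way, in this order (a step that is already met when the one before it is completed fails the run):
1. the pad is pressed down, with the stage still where it stood (value of joint brake_pad above 0.0025 m and distance of carriage_mid from where it was at the start of the episode below 0.015 m), for 0.1 s.
2. the stage has been slid against the red stop, with the pad down (horizontal distance between carriage_mid and red_stop below 0.068 m and value of joint brake_pad above 0.0015 m), for 0.1 s.
At the end, for the whole second after the job is handed in: The stage rests against the red stop (gap at most 3 mm), the pad is up (within 1 mm) and the stage still; tubs, jar and brush are within 12 mm of where they stood (horizontal distance between carriage_mid and red_stop below 0.068 m and value of joint brake_pad below 0.001 m and velocity of joint carriage between -0.005 and 0.005 m/s and distance of each of tub_left_mid, tub_right_mid, jar_mid, brush_mid from where it was at the start of the episode below 0.012 m); the robot touches nothing.
It fails at once if the stage is forced along with its brake on (moving faster than 12 mm/s with the pad less than 0.4 mm down) (value of joint brake_pad below 0.0004 m and (velocity of joint carriage above 0.012 m/s or velocity of joint carriage below -0.012 m/s)).
It fails at once if the stage is slammed along (faster than 0.35 m/s) (velocity of joint carriage above 0.35 m/s or velocity of joint carriage below -0.35 m/s).
It fails at once if the stage is pressed or pushed with more than 60 N (contact force between the fingers and rail above 60 N).
It fails at once if a tub, the jar or the brush is pushed away, carried or lifted (moved more than 12 mm) (distance of any of tub_left_mid, tub_right_mid, jar_mid, brush_mid from where it was at the start of the episode above 0.012 m).
It also fails if it takes over 35 s, if anything falls off the work surface, if the arm or the gripper's body presses on something with over 40 N, if the wrist force passes 120 N, or if a joint passes its speed limit or range.

ROBOT

A 6-joint arm with a two-finger parallel gripper is mounted at the origin on the work surface. World frame = base frame: x ahead of the robot, y to its left, z up, the work surface at z = 0. Lengths are in m, angles in rad, forces in N, time in s.
With the tool pointing down it reaches from about 0.25 to 0.725 m from the base axis. Payload 4 kg.
Tool frame: the origin (TCP) lies midway between the tips of the shut fingers; the grasp point (between the pads) lies 19 mm behind it; z points along the fingers, y is the line along which they close (so a half turn about z gives the same grasp; the last joint's range is limited). The gripper opens to 85 mm and grips with 20 to 120 N. Pads are 22 mm wide; open, the fingers measure 114 mm over their backs; the gripper's body (76 mm by 85 mm) begins 54 mm behind the grasp point. The pads swing forward as they close: fully open they stand 13 mm farther back than shut.
Start: joints at [1.201, 0.241, 0.005, 1.335, 0, 1.571], TCP at [0.181, 0.466, 0.231] pointing down, gripper open.
Joint ranges: [-2.72, 2.72], [-1.05, 1.87], [-1.09, 1.28], [-1.99, 2.15], [-1.42, 1.44], [-3.14, 3.14]. Speed limits (rad/s): [2.79, 2.79, 3.14, 3.14, 3.14, 3.14].

INTERFACE

Orientations are given as a unit quaternion [x, y, z, w].
In Python, from workcell import bot gives the robot as it stands.
- The arm moves only by the tool play_rows, never from a script. Its argument "moves" is a list of rows, each a list of 3 entries, a list of its own where there are three numbers: the opening, from -1 (shut) to 1 (fully open), then the shift along the tool's x, y, z in cm, then the turn, a rotation vector about the tool's x, y, z in rad. A call has 1 to 12 rows; each row shifts and turns the commanded pose from where the row before left it, along the tool's axes as they then stand; what a row does not reach is not made up. A row lasts 1/12 s, in which the tool goes at most 41.7 mm and 7.16 degrees, less where a joint would pass 70% of its speed; a pose out of reach is approached as far as the arm can. A call is refused whole if a number of a shift passes 4.17 or a number of a turn 0.125, either way. A call with a gripper value outside its range is refused whole. The fingers move at their own pace and stop on an object; the grip force is fixed at half the most. Time passes only in rows, so rows that do not move let the fingers close. It gives the time, the measured TCP pose, the force and the opening at its end, in the units of the state.
- bot.get_obs(): the state, without advancing time (a new reading comes with each control period).
- bot.camera(name): name is "side" or "top"; returns (picture, depth): 480x640x3 uint8, red, green, blue; 480x640 float32, m along the optical axis (not along the pixel's ray), 0 where there is no reading.
- bot.camera_info(name): a dict with "K" (3x3 intrinsics, pixels), "k1" (the pictures are not rectified: a ray, as slopes to the right and down, at radius r is drawn at 1 + k1 r^2 times it, then the intrinsics apply), "world_from_camera" (4x4, takes a point from camera to world coordinates). Camera axes: x right, y up, looking along -z (the intrinsics and any distortion apply to the point x, -y, -z); pixel columns grow to the right and rows downward; lengths in m; the calibration is good to about 2 mm. A picture is of the moment at which its call begins. camera_info takes no time and is no camera call.
- bot.job_done(): hands the job in, once; it reports no verdict.
The state is a dict: "clock": time; "joint_pos": joint angles; "joint_vel": joint speeds; "tau": joint torques, N m; "eef_pos": TCP position; "tool_rot": TCP orientation; "ft_force": force on the tool from outside, world axes, zero at the start; "ft_torque": the same for the moment, N m; "grip_width": finger opening in m.
Only numpy, scipy, OpenCV 4.12 (cv2) and the standard library are available. Lean on these libraries where they do the work, as an engineer would, in place of code of your own. Each camera call takes 0.05 s, during which the arm holds its last target. There are 200 camera calls.

## Working session

There is one attempt and no reset: what is moved stays moved. The work goes in short steps, Python scripts to look and compute and a tool call to move; the robot and the scene stay as the last step left them, time stands still between calls to the robot, and variables do not carry over. Pictures are saved under pics/ and viewed, on a budget of 10 in all, crops included, one or two more only if the job needs it, and the job is handed in when it is done.

Besides the shell and the picture viewer there is one more tool, called after "Call:" by a JSON object that holds its "fn" and its "kwargs". play_rows: Moves the arm, as the interface text tells. Its arguments: {"type":"object","properties":{"moves":{"type":"array"}},"required":["moves"]}

```bash
mkdir -p pics
cat > h.py <<'E'
import numpy as np, cv2
from workcell import bot
def snap(n):
    p,d=bot.camera(n); return p,d,bot.camera_info(n)
def ray(i,px):
    K=np.array(i["K"]); T=np.array(i["world_from_camera"])
    s=(np.array(px,float)-[K[0,2],K[1,2]])/[K[0,0],K[1,1]]
    u=s.copy()
    for _ in range(20): u=s/(1+i["k1"]*(u@u))
    return T[:3,3],T[:3,:3]@np.array([u[0],-u[1],-1])
def onplane(i,px,z):
    o,d=ray(i,px); return o+d*(z-o[2])/d[2]
def depthpt(i,px,dep):
    o,d=ray(i,px); return o+d*dep[int(px[1]),int(px[0])]
E
python3 - <<'E'
from h import *
for n in("top","side"):
    p,d,i=snap(n); cv2.imwrite(f"pics/{n}0.png",p[:,:,::-1]); np.savez(f"{n}0.npz",p=p,d=d)
    print(n,np.round(i["K"],1).tolist(),i["k1"],np.round(i["world_from_camera"],3).tolist())
print(bot.get_obs())
E
```

```text
top [[550.3, 0.0, 320.8], [0.0, 550.3, 238.3], [0.0, 0.0, 1.0]] 0.028984456611946693 [[0.007, 0.981, -0.196, 0.354], [-1.0, 0.008, 0.006, 0.007], [0.008, 0.196, 0.981, 0.91], [0.0, 0.0, 0.0, 1.0]]
side [[565.8, 0.0, 318.5], [0.0, 565.8, 241.8], [0.0, 0.0, 1.0]] -0.15130736668464698 [[0.938, 0.177, -0.297, 0.254], [-0.345, 0.49, -0.8, -0.732], [0.004, 0.854, 0.521, 0.545], [0.0, 0.0, 0.0, 1.0]]
{'clock': 0.1, 'joint_pos': array([ 1.20102793e+00,  2.41367434e-01,  3.84233220e-03,  1.33521223e+00,
       -1.88383371e-06,  1.57077684e+00]), 'joint_vel': array([-0.00048655, -0.00027912,  0.00432999,  0.00023529, -0.00011601,
       -0.00081762]), 'tau': array([-1.47127950e-03, -3.73138368e+01,  2.53009397e+01,  1.08180256e-02,
       -1.35205528e-04, -5.23381061e-06]), 'eef_pos': array([0.18049098, 0.46566534, 0.23048077]), 'tool_rot': array([ 1.83823046e-01,  9.82958873e-01, -9.54134591e-04, -1.77493611e-04]), 'ft_force': array([ 0.74055967, -0.5529149 ,  0.02146987]), 'ft_torque': array([-0.00542674,  0.02199636, -0.0221719 ]), 'grip_width': 0.08528699855943989}
```

View pics/top0.png

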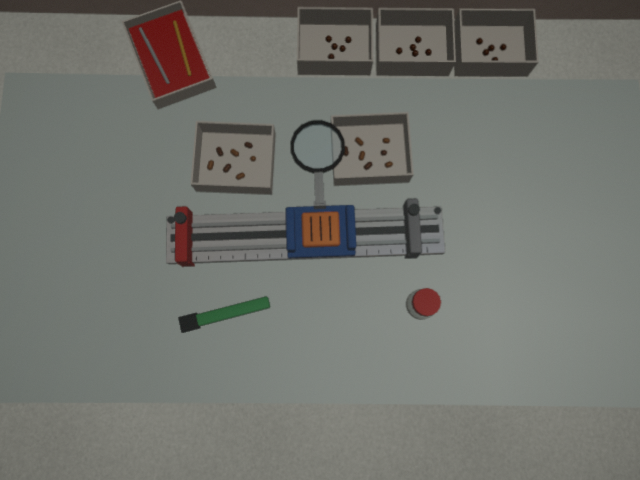

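View pics/side0.png

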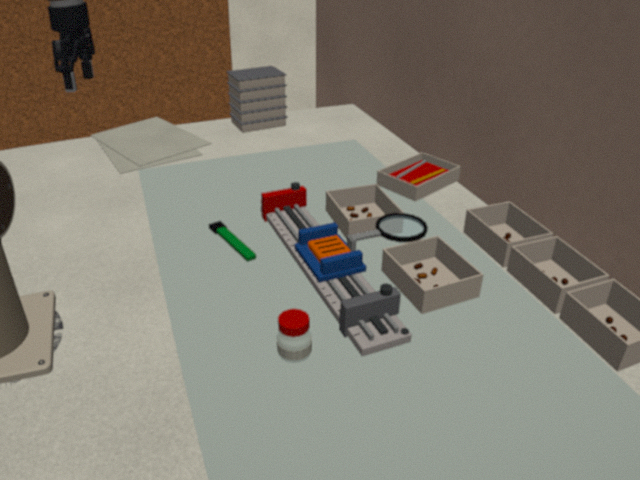

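The top view shows the orange pad at about (321,229) on the blue stage. The red stop is at (183,236), which is world +y, and the grey stop is at (413,228). The brush (190–270, 300–325) and jar (425,303) are on the robot's side of the rail. The side view agrees.

Run:
```python
from h import *
for n in("top","side"):
    i=bot.camera_info(n); f=np.load(n+"0.npz"); p,d=f["p"],f["d"]
    hsv=cv2.cvtColor(p,cv2.COLOR_RGB2HSV)
    M={"orange":(cv2.inRange(hsv,(6,130,90),(20,255,255)),.056),
       "blue":(cv2.inRange(hsv,(105,120,40),(125,255,255)),.066),
       "red":(cv2.inRange(hsv,(0,150,60),(4,255,255))|cv2.inRange(hsv,(172,150,60),(180,255,255)),.056),
       "green":(cv2.inRange(hsv,(50,120,40),(80,255,255)),.012)}
    for k,(m,z) in M.items():
        m=cv2.morphologyEx(m,cv2.MORPH_CLOSE,np.ones((5,5)))
        cs,_=cv2.findContours(m,cv2.RETR_EXTERNAL,cv2.CHAIN_APPROX_NONE)
        for c in sorted(cs,key=cv2.contourArea)[::-1][:3]:
            if cv2.contourArea(c)<80: continue
            q=np.array([onplane(i,x,z)[:2] for x in c[:,0]],np.float32)
            r=cv2.minAreaRect(q); mm=np.zeros_like(m); cv2.drawContours(mm,[c],-1,255,-1)
            ys,xs=np.nonzero(cv2.erode(mm,np.ones((5,5)))&(d>0)*np.uint8(255))
            P=np.array([depthpt(i,(x,y),d) for x,y in zip(xs,ys)])
            print(n,k,np.round(c[:,0].mean(0)),"ctr",np.round(r[0],4),"size",np.round(r[1],3),"ang",round(r[2],1),"depth mean",np.round(P.mean(0),4) if len(P) else None,"z pct",np.round(np.percentile(P[:,2],[10,50,90]),4) if len(P) else None)
# rail ends: grey stop
```

```text
top orange [320. 229.] ctr [0.5408 0.0023] size [0.054 0.058] ang 2.7 depth mean [0.5407 0.0022 0.0562] z pct [0.0543 0.0562 0.0582]
top orange [182.  47.] ctr [0.8524 0.2389] size [0.105 0.008] ang 17.4 depth mean None z pct None
top blue [320. 231.] ctr [0.5351 0.0021] size [0.079 0.107] ang 2.3 depth mean [0.5373 0.0021 0.0519] z pct [0.0392 0.0549 0.0654]
top red [168.  53.] ctr [0.842  0.2607] size [0.135 0.094] ang 22.9 depth mean [0.8623 0.2716 0.0191] z pct [0.0162 0.0184 0.0243]
top red [183. 233.] ctr [0.5296 0.2198] size [0.09  0.024] ang 3.1 depth mean [0.518  0.2191 0.0556] z pct [0.0534 0.0558 0.0578]
top red [426. 302.] ctr [ 0.4268 -0.162 ] size [0.04  0.039] ang 44.2 depth mean [ 0.426  -0.1609  0.062 ] z pct [0.0601 0.0621 0.064 ]
top green [232. 311.] ctr [0.4133 0.1433] size [0.017 0.117] ang 15.3 depth mean [0.4129 0.1446 0.0123] z pct [0.0103 0.0123 0.0143]
side orange [101.  65.] ctr [0.3652 2.5329] size [1.339 3.676] ang 8.0 depth mean [0.2554 1.2251 0.0963] z pct [-0.0691  0.0905  0.2694]
side orange [328. 247.] ctr [0.5405 0.0023] size [0.06  0.058] ang 5.7 depth mean [ 0.5402 -0.      0.0573] z pct [0.0561 0.0573 0.0585]
side orange [427. 176.] ctr [0.8383 0.1911] size [0.113 0.017] ang 20.6 depth mean None z pct None
side blue [326. 251.] ctr [ 0.5315 -0.0218] size [0.091 0.155] ang 1.7 depth mean [ 0.5344 -0.0225  0.0519] z pct [0.0402 0.0525 0.0649]
side red [282. 201.] ctr [0.5211 0.174 ] size [0.129 0.084] ang 74.7 depth mean [0.5296 0.2129 0.0439] z pct [0.0326 0.0443 0.0551]
side red [293. 322.] ctr [ 0.4288 -0.1628] size [0.055 0.04 ] ang 70.7 depth mean [ 0.4265 -0.1706  0.0616] z pct [0.0576 0.0623 0.0637]
side red [420. 173.] ctr [0.8285 0.2138] size [0.113 0.073] ang 22.8 depth mean [0.8689 0.2875 0.0205] z pct [0.0178 0.0192 0.0268]
side green [235. 242.] ctr [0.414 0.139] size [0.021 0.132] ang 14.7 depth mean [0.4148 0.1326 0.013 ] z pct [0.0118 0.013  0.0144]
```

Call:
{"fn": "play_rows", "kwargs": {"moves": [[-1, [-2.5, -1.5, 0], [0, 0, 0]], [-1, [-2.5, -1.5, 0], [0, 0, 0]], [-1, [-2.5, -1.5, 0], [0, 0, 0]], [-1, [-2.5, -1.5, 0], [0, 0, 0]], [-1, [-2.5, -1.5, 0], [0, 0, 0]], [-1, [-2.5, -1.5, 0], [0, 0, 0]], [-1, [-2.5, -1.5, 0], [0, 0, 0]], [-1, [-2.5, -1.5, 0], [0, 0, 0]], [-1, [-2.5, -1.5, 0], [0, 0, 0]], [-1, [-2.5, -1.5, 0], [0, 0, 0]], [-1, [-2.5, -1.5, 0], [0, 0, 0]], [-1, [-2.5, -1.5, 0], [0, 0, 0]]]}}

```text
clock: 1.1
eef_pos: [0.3958, 0.1885, 0.231]
tool_rot: [0.184, 0.983, -0.0, -0.0]
ft_force: [-0.2, 1.8, -0.2]
grip_width: -0.0001
```

Call:
{"fn": "play_rows", "kwargs": {"moves": [[-1, [-2.5, -1.5, 0], [0, 0, 0]], [-1, [-2.5, -1.5, 0], [0, 0, 0]], [-1, [-2.5, -1.5, 0], [0, 0, 0]], [-1, [-2.5, -1.5, 0], [0, 0, 0]], [-1, [-2.5, -1.5, 0], [0, 0, 0]], [-1, [-2.5, -1.5, 0], [0, 0, 0]], [-1, [-2.5, -1.5, 0], [0, 0, 0]], [-1, [-2.5, -1.5, 0], [0, 0, 0]]]}}

```text
clock: 1.77
eef_pos: [0.5389, 0.0044, 0.2307]
tool_rot: [0.184, 0.983, -0.0, -0.001]
ft_force: [0.6, 0.5, 0.3]
grip_width: -0.0001
```

Call:
{"fn": "play_rows", "kwargs": {"moves": [[-1, [0, 0, 1], [0, 0, 0.0957]], [-1, [0, 0, 1], [0, 0, 0.0957]], [-1, [0, 0, 1], [0, 0, 0.0957]], [-1, [0, 0, 1], [0, 0, 0.0957]], [-1, [0, 0, 1], [0, 0, 0.0957]], [-1, [0, 0, 1], [0, 0, 0.0957]], [-1, [0, 0, 1], [0, 0, 0.0957]], [-1, [0, 0, 1], [0, 0, 0.0957]], [-1, [0, 0, 1], [0, 0, 0.0957]], [-1, [0, 0, 1], [0, 0, 0.0957]], [-1, [0, 0, 1], [0, 0, 0.0957]], [-1, [0, 0, 0.5], [0, 0, 0.0957]]]}}

```text
clock: 2.77
eef_pos: [0.5372, 0.0057, 0.1144]
tool_rot: [0.69, 0.724, -0.001, -0.001]
ft_force: [-0.2, -0.1, -0.7]
grip_width: -0.0003
```

Run:
```python
from h import *
from scipy.spatial.transform import Rotation as R
p,d,i=snap("side"); cv2.imwrite("pics/side1.png",p[100:400,160:560,::-1].repeat(2,0).repeat(2,1))
o=bot.get_obs(); print(o["clock"],o["eef_pos"],o["ft_force"],o["joint_pos"].round(2),o["grip_width"]); print(R.from_quat(o["tool_rot"]).as_matrix().round(4))
```

```text
2.8167 [0.53677863 0.00573596 0.11378777] [-0.65810554 -0.58058534 -0.97413748] [ 0.01  0.39 -0.1   1.08  0.    1.54] -0.0002107855664446422
[[-4.50e-02  9.99e-01 -4.50e-03]
 [ 9.99e-01  4.50e-02 -0.00e+00]
 [ 2.00e-04 -4.50e-03 -1.00e+00]]
```

View pics/side1.png

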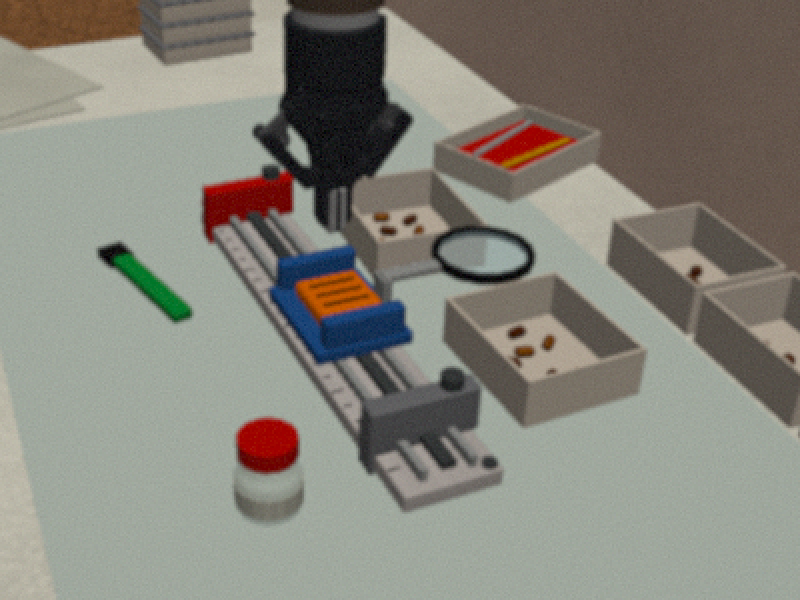

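The pad is clear below the shut fingers. The tool's x axis lies along the rail towards red, and its y axis is world +x. Next I'll lower to just above the pad.

Call:
{"fn": "play_rows", "kwargs": {"moves": [[-1, [-0.1, 0.1, 1], [0, 0, 0]], [-1, [-0.1, 0.1, 1], [0, 0, 0]], [-1, [-0.1, 0.1, 1], [0, 0, 0]], [-1, [0, 0, 1], [0, 0, 0]], [-1, [0, 0, 0.8], [0, 0, 0]], [-1, [0, 0, 0.4], [0, 0, 0]], [-1, [0, 0, 0], [0, 0, 0]], [-1, [0, 0, 0], [0, 0, 0]]]}}

```text
clock: 3.48
eef_pos: [0.5415, 0.003, 0.0641]
tool_rot: [0.688, 0.726, -0.0, -0.0]
ft_force: [0.1, -0.3, 0.4]
grip_width: -0.0002
```

Call:
{"fn": "play_rows", "kwargs": {"moves": [[-1, [0, 0, 0.1], [0, 0, 0]], [-1, [0, 0, 0.1], [0, 0, 0]], [-1, [0, 0, 0.1], [0, 0, 0]], [-1, [0, 0, 0], [0, 0, 0]], [-1, [0, 0, 0], [0, 0, 0]]]}}

```text
clock: 3.9
eef_pos: [0.5417, 0.0029, 0.0615]
tool_rot: [0.688, 0.725, 0.0, 0.0]
ft_force: [-0.4, 0.0, 0.6]
grip_width: 0.0002
```

Call:
{"fn": "play_rows", "kwargs": {"moves": [[-1, [0, 0, 0.15], [0, 0, 0]], [-1, [0, 0, 0.15], [0, 0, 0]], [-1, [0, 0, 0.15], [0, 0, 0]], [-1, [0, 0, 0], [0, 0, 0]], [-1, [0, 0, 0], [0, 0, 0]]]}}

```text
clock: 4.32
eef_pos: [0.5415, 0.0029, 0.0566]
tool_rot: [0.688, 0.725, -0.0, -0.0]
ft_force: [0.4, 0.6, -0.3]
grip_width: -0.0001
```

Call:
{"fn": "play_rows", "kwargs": {"moves": [[-1, [0, 0, 0.1], [0, 0, 0]], [-1, [0, 0, 0.1], [0, 0, 0]], [-1, [0, 0, 0.1], [0, 0, 0]], [-1, [0, 0, 0], [0, 0, 0]], [-1, [0, 0, 0], [0, 0, 0]]]}}

```text
clock: 4.73
eef_pos: [0.5418, 0.0029, 0.0549]
tool_rot: [0.688, 0.725, 0.0, 0.0]
ft_force: [-1.8, -0.3, 7.6]
grip_width: 0.0003
```

Contact: 7.6 N, with the tips at 55 mm. I'll press on to about 5 mm down.

Call:
{"fn": "play_rows", "kwargs": {"moves": [[-1, [0, 0, 0.1], [0, 0, 0]], [-1, [0, 0, 0.1], [0, 0, 0]], [-1, [0, 0, 0.1], [0, 0, 0]], [-1, [0, 0, 0.1], [0, 0, 0]], [-1, [0, 0, 0.1], [0, 0, 0]], [-1, [0, 0, 0], [0, 0, 0]], [-1, [0, 0, 0], [0, 0, 0]], [-1, [0, 0, 0], [0, 0, 0]]]}}

```text
clock: 5.4
eef_pos: [0.5419, 0.0029, 0.0504]
tool_rot: [0.688, 0.725, 0.0, 0.0]
ft_force: [-3.3, 0.8, 10.1]
grip_width: -0.0004
```

Call:
{"fn": "play_rows", "kwargs": {"moves": [[-1, [0.1, 0, 0], [0, 0, 0]], [-1, [0.2, 0, 0], [0, 0, 0]], [-1, [0.3, 0, 0], [0, 0, 0]], [-1, [0.4, 0, 0], [0, 0, 0]], [-1, [0.4, 0, 0], [0, 0, 0]], [-1, [0.4, 0, 0], [0, 0, 0]], [-1, [0.4, 0, 0], [0, 0, 0]], [-1, [0.4, 0, 0], [0, 0, 0]], [-1, [0.3, 0, 0], [0, 0, 0]], [-1, [0.2, 0, 0], [0, 0, 0]], [-1, [0.1, 0, 0], [0, 0, 0]], [-1, [0, 0, 0], [0, 0, 0]]]}}

```text
clock: 6.4
eef_pos: [0.5404, 0.035, 0.0505]
tool_rot: [0.688, 0.726, 0.001, 0.001]
ft_force: [-2.9, -0.4, 9.7]
grip_width: 0.0002
```

Run:
```python
from h import *
p,d,i=snap("side"); cv2.imwrite("pics/side2.png",p[100:400,160:560,::-1].repeat(2,0).repeat(2,1))
o=bot.get_obs(); print(o["clock"],o["eef_pos"],o["ft_force"])
```

```text
6.45 [0.54038706 0.03495651 0.05052097] [-2.25818927 -0.79158816 10.41152508]
```

View pics/side2.png

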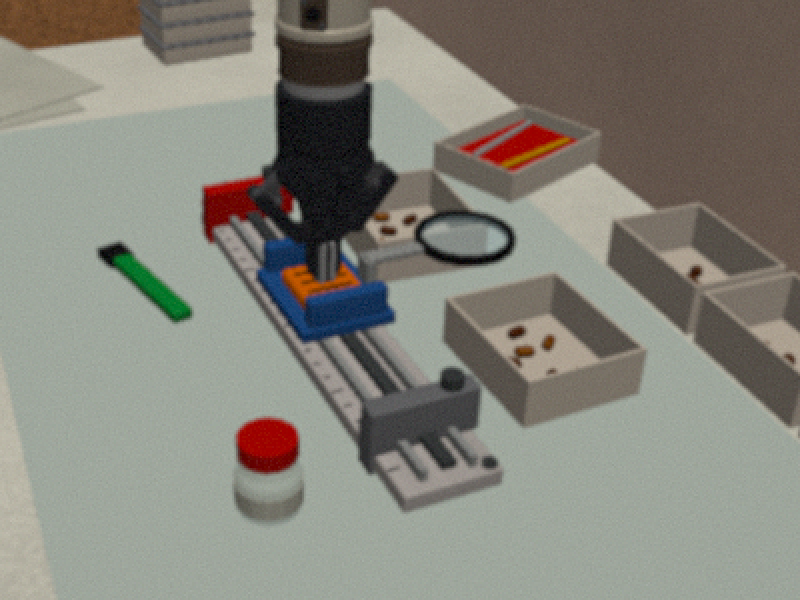

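The stage follows the fingertips without slipping: it has moved 32 mm, and the ridge now sits at about (345,300). About 120 mm remain.

Call:
{"fn": "play_rows", "kwargs": {"moves": [[-1, [0.2, 0, 0], [0, 0, 0]], [-1, [0.4, 0, 0], [0, 0, 0]], [-1, [0.5, 0, 0], [0, 0, 0]], [-1, [0.5, 0, 0], [0, 0, 0]], [-1, [0.5, 0, 0], [0, 0, 0]], [-1, [0.5, 0, 0], [0, 0, 0]], [-1, [0.5, 0, 0], [0, 0, 0]], [-1, [0.5, 0, 0], [0, 0, 0]], [-1, [0.5, 0, 0], [0, 0, 0]], [-1, [0.5, 0, 0], [0, 0, 0]], [-1, [0.5, 0, 0], [0, 0, 0]], [-1, [0.4, 0, 0], [0, 0, 0]]]}}

```text
clock: 7.45
eef_pos: [0.5378, 0.09, 0.0507]
tool_rot: [0.688, 0.725, 0.001, 0.001]
ft_force: [-2.7, -1.1, 10.4]
grip_width: -0.0001
```

Call:
{"fn": "play_rows", "kwargs": {"moves": [[-1, [0.4, 0, 0], [0, 0, 0]], [-1, [0.4, 0, 0], [0, 0, 0]], [-1, [0.4, 0, 0], [0, 0, 0]], [-1, [0.4, 0, 0], [0, 0, 0]], [-1, [0.4, 0, 0], [0, 0, 0]], [-1, [0.4, 0, 0], [0, 0, 0]], [-1, [0.4, 0, 0], [0, 0, 0]], [-1, [0.4, 0, 0], [0, 0, 0]], [-1, [0.4, 0, 0], [0, 0, 0]], [-1, [0.3, 0, 0], [0, 0, 0]], [-1, [0.2, 0, 0], [0, 0, 0]], [-1, [0.1, 0, 0], [0, 0, 0]]]}}

```text
clock: 8.45
eef_pos: [0.5359, 0.1321, 0.0508]
tool_rot: [0.688, 0.726, 0.001, 0.001]
ft_force: [-2.8, -0.9, 10.7]
grip_width: 0.0005
```

Call:
{"fn": "play_rows", "kwargs": {"moves": [[-1, [0.15, 0, 0], [0, 0, 0]], [-1, [0.2, 0, 0], [0, 0, 0]], [-1, [0.2, 0, 0], [0, 0, 0]], [-1, [0.2, 0, 0], [0, 0, 0]], [-1, [0.2, 0, 0], [0, 0, 0]], [-1, [0.2, 0, 0], [0, 0, 0]], [-1, [0.2, 0, 0], [0, 0, 0]], [-1, [0.2, 0, 0], [0, 0, 0]], [-1, [0.1, 0, 0], [0, 0, 0]]]}}

```text
clock: 9.2
eef_pos: [0.5352, 0.1485, 0.0508]
tool_rot: [0.688, 0.725, 0.001, 0.001]
ft_force: [-2.3, -0.9, 9.6]
grip_width: -0.0
```

Call:
{"fn": "play_rows", "kwargs": {"moves": [[-1, [0.1, 0, 0], [0, 0, 0]], [-1, [0.1, 0, 0], [0, 0, 0]], [-1, [0.1, 0, 0], [0, 0, 0]], [-1, [0.1, 0, 0], [0, 0, 0]], [-1, [0.1, 0, 0], [0, 0, 0]], [-1, [0, 0, 0], [0, 0, 0]]]}}

```text
clock: 9.7
eef_pos: [0.5349, 0.1536, 0.0508]
tool_rot: [0.688, 0.725, 0.001, 0.001]
ft_force: [-2.7, -0.2, 10.3]
grip_width: -0.0001
```

Call:
{"fn": "play_rows", "kwargs": {"moves": [[-1, [0.1, 0, 0], [0, 0, 0]], [-1, [0.1, 0, 0], [0, 0, 0]], [-1, [0.1, 0, 0], [0, 0, 0]], [-1, [0.1, 0, 0], [0, 0, 0]], [-1, [0, 0, 0], [0, 0, 0]]]}}

```text
clock: 10.12
eef_pos: [0.5347, 0.1576, 0.0509]
tool_rot: [0.688, 0.725, 0.001, 0.001]
ft_force: [-2.1, -0.0, 10.0]
grip_width: 0.0003
```

Run:
```python
from h import *
p,d,i=snap("side"); cv2.imwrite("pics/side3.png",cv2.resize(p[150:310,200:420,::-1],(770,560),interpolation=cv2.INTER_CUBIC))
o=bot.get_obs(); print(o["clock"],o["eef_pos"],o["ft_force"])
```

```text
10.1667 [0.53472105 0.15759702 0.05085651] [-1.16069542 -0.59017557  9.62660322]
```

View pics/side3.png

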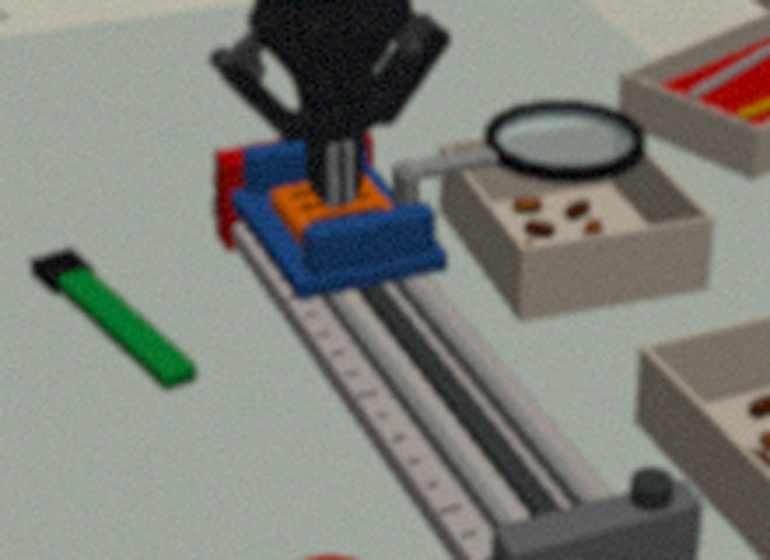

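The stage is at or very near the red stop, with the red visible directly behind the blue ridge at (235,190). There's no reaction force along y yet, so I'll keep going slowly.

Call:
{"fn": "play_rows", "kwargs": {"moves": [[-1, [0.1, 0, 0], [0, 0, 0]], [-1, [0.1, 0, 0], [0, 0, 0]], [-1, [0.1, 0, 0], [0, 0, 0]], [-1, [0, 0, 0], [0, 0, 0]]]}}

```text
clock: 10.5
eef_pos: [0.5347, 0.1589, 0.0507]
tool_rot: [0.689, 0.725, 0.0, 0.002]
ft_force: [-1.0, -5.3, 9.6]
grip_width: -0.0001
```

Call:
{"fn": "play_rows", "kwargs": {"moves": [[-1, [0.1, 0, 0], [0, 0, 0]], [-1, [0.1, 0, 0], [0, 0, 0]], [-1, [0.1, 0, 0], [0, 0, 0]], [-1, [0, 0, 0], [0, 0, 0]]]}}

```text
clock: 10.83
eef_pos: [0.5347, 0.1607, 0.0507]
tool_rot: [0.689, 0.725, -0.0, 0.003]
ft_force: [-0.9, -7.7, 10.0]
grip_width: 0.0002
```

The reaction along the rail rose to −7.7 N while the tip almost stopped, so the stage is against the stop. I'll lift straight up.

Call:
{"fn": "play_rows", "kwargs": {"moves": [[-1, [0, 0, 0], [0, 0, 0]], [-1, [0, 0, -0.1], [0, 0, 0]], [-1, [0, 0, -0.15], [0, 0, 0]], [-1, [0, 0, -0.2], [0, 0, 0]], [-1, [0, 0, -0.2], [0, 0, 0]], [-1, [0, 0, -0.2], [0, 0, 0]], [-1, [0, 0, -0.3], [0, 0, 0]], [-1, [0, 0, -1], [0, 0, 0]], [-1, [0, 0, -2], [0, 0, 0]], [-1, [0, 0, -3], [0, 0, 0]], [-1, [0, 0, -3], [0, 0, 0]], [-1, [0, 0, -3], [0, 0, 0]]]}}

```text
clock: 11.83
eef_pos: [0.5327, 0.1634, 0.1818]
tool_rot: [0.688, 0.726, -0.0, -0.0]
ft_force: [0.4, -0.1, -0.1]
grip_width: -0.0001
```

Call:
{"fn": "play_rows", "kwargs": {"moves": [[-1, [-4, -2, 0], [0, 0, 0]], [-1, [-4, -2, 0], [0, 0, 0]], [-1, [-4, -2, 0], [0, 0, 0]], [-1, [-4, -2, 0], [0, 0, 0]], [-1, [-4, -2, 0], [0, 0, 0]], [-1, [-4, -2, 0], [0, 0, 0]], [-1, [-4, -2, 0], [0, 0, 0]], [-1, [0, 0, 0], [0, 0, 0]], [-1, [0, 0, 0], [0, 0, 0]]]}}

```text
clock: 12.58
eef_pos: [0.4159, -0.1058, 0.1809]
tool_rot: [0.69, 0.724, 0.0, 0.0]
ft_force: [0.8, 0.4, 0.7]
grip_width: -0.0001
```

Run:
```python
from h import *
p,d,i=snap("top"); cv2.imwrite("pics/top4.png",cv2.resize(p[100:340,120:460,::-1],(748,528),interpolation=cv2.INTER_CUBIC))
o=bot.get_obs(); print(o["clock"],o["eef_pos"],o["ft_force"],o["joint_vel"].round(3))
hsv=cv2.cvtColor(p,cv2.COLOR_RGB2HSV)
for k,lo,hi,z in(("orange",(6,130,90),(20,255,255),.056),("blue",(105,120,40),(125,255,255),.066),("red",(0,150,60),(4,255,255),.056),("green",(50,120,40),(80,255,255),.012)):
    m=cv2.inRange(hsv,lo,hi)
    if k=="red": m|=cv2.inRange(hsv,(172,150,60),(180,255,255))
    m=cv2.morphologyEx(m,cv2.MORPH_CLOSE,np.ones((5,5)))
    for c in cv2.findContours(m,cv2.RETR_EXTERNAL,cv2.CHAIN_APPROX_NONE)[0]:
        if cv2.contourArea(c)<300: continue
        r=cv2.minAreaRect(np.array([onplane(i,x,z)[:2] for x in c[:,0]],np.float32))
        mm=np.zeros_like(m); cv2.drawContours(mm,[c],-1,255,-1); ys,xs=np.nonzero(cv2.erode(mm,np.ones((7,7))))
        print(k,np.round(r[0],4),np.round(r[1],3),"z med",np.round(np.median([depthpt(i,q,d)[2] for q in zip(xs,ys)]),4))
```

```text
12.6333 [ 0.41667244 -0.10461973  0.18083526] [-0.31623901  0.19559715 -0.2063175 ] [ 0.051  0.013  0.009 -0.003  0.    -0.001]
orange [0.5336 0.1569] [0.055 0.059] z med 0.0562
blue [0.5279 0.1562] [0.079 0.109] z med 0.0553
red [0.516  0.2218] [0.066 0.021] z med 0.0561
red [0.8419 0.2608] [0.135 0.094] z med 0.0184
green [0.4133 0.1431] [0.016 0.116] z med 0.0123
```

View pics/top4.png

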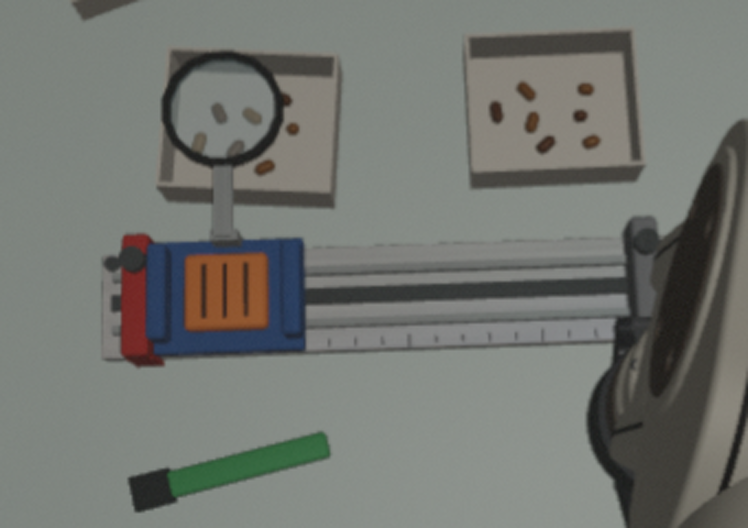

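The top view shows the blue stage flush against the red stop at about (148,300), with the pad free and the magnifier over the left tub. The brush and tubs look unmoved, and the robot touches nothing.

```bash
python3 -c "
from workcell import bot
print(bot.job_done())"
```

```text
the job is handed in; nothing more can be done
None
```

The stage now rests against the red stop with the brake holding again, and the job is handed in; no verdict was reported. I pressed the orange pad about 5 mm down with the shut fingertips (about 10 N), slid the stage about 155 mm towards the red stop, then lifted straight off and moved clear.

**Last checks:**
- **Contact with the stop:** the push against it built up to 7.7 N while the tip almost stopped. The last top view puts the stage and stop centres about 65 mm apart, to within about 2 mm. The red stop was partly hidden in that view.
- **Pad:** its top is back at 56 mm above the bench, so it is up.
- **Robot:** the force reading is near zero and it touches nothing. The arm was still settling slightly just before I handed in.
- **Loose items:** the brush measured within 1 mm of its start, and the tubs look unmoved. The jar was hidden under the arm in the last view, so I did not re-measure it; the fingertips stayed about 120 mm above its cap.

Nothing else failed or disagreed: contact came about 3 mm later than first estimated, roughly within the calibration error. The run took 12.6 s of the 35 s allowed.

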